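Hang the hook bracket on the bar and lock it with the snap cap

TASK

Hang the yellow hook bracket over the bar of the small steel stand, so that the bar lies between its two legs and the stud on the bar comes up through the hole in its top, and let it go. Then fetch the round black cap and push it straight down onto the stud, past the click, until it is fully home, and keep pushing: finish while the gripper still holds the cap firmly pressed down. Leave the white bottle with the blue lid standing where it is.

Things in the scene. Friction and masses are not known exactly. Their poses are not given: they have to be found in the camera images.
- stand: steel stand fixed to the bench: dark base plate 125 x 60 x 8 mm, two round posts 100 mm apart, and a round horizontal bar 16 mm thick along the stand's own x axis, bar axis 115 mm above the bench. In the middle of the bar a steel stud points straight up. Origin: centre of the underside of the base, right below the stud; z up.
- stud_top (a point): centre of the flat top of the stud, 151 mm above the bench. The stud is 14 mm in diameter, 28 mm tall above the top of the bar, its last 6 mm tapering to 7 mm at the top. Four brass spring balls stick out 3 mm from its sides, 12 mm below its top; they are what the cap clicks over. Axes as the stand's.
- hanger: loose yellow hook bracket, an inverted U of 3 mm sheet standing on its two legs, open below: 80 mm tall, 44 mm long along its x (the way the bar shall run), 32 mm wide over the legs along its y (26 mm clear inside; feet flare to 42 mm). Same either way round. Grasp it across the legs (along its y). Origin: at foot level below the hole, z up; 46 mm above the bench once hung, 0 at the start.
- hanger_hole (a point): on the bracket: centre of the 22 mm round hole in its flat top, at the top face, 80 mm above its feet. The bracket weighs about 0.15 kg. On the outside of each leg a small steel hook sticks out to 40 mm from the middle, 17 to 35 mm above the feet: grasp above the hooks.
- cap: loose round black snap cap, ribbed sides, orange dot on top, 36 mm in diameter, 40 mm tall, 0.04 kg, standing mouth down. Its mouth is 17 mm wide (20 mm at the very rim) and widens inside; the inside is 22 mm deep. Origin: centre of its underside; z up.
- cap_top (a point): on the cap: centre of its top face. On the stud the cap meets the spring balls about 12 mm above home, takes roughly 5 to 15 N to pass them, clicks (the force drops) and is home when the roof inside meets the stud's top: underside 129 mm, top face 169 mm above the bench, 3 mm of air between cap and hung bracket.
- wipe_bottle: bystander: white bottle with blue lid, 50 mm wide, 96 mm tall, origin at the centre of its underside
Mind the look-alikes: they are no part of the job. There is more than one size of the cap; the one meant has the size given above.

How it is judged (in metres and radians):
On the way, in this order (a step that is already met when the one before it is completed fails the run):
1. the bracket hangs on the bar with the stud through its hole, let go (horizontal distance between hanger and stand below 0.012 m and z of hanger in the frame of stand between 0.042 and 0.049 m and angle between hanger's own z axis and vertical below 0.2 rad and contact force between hanger and the fingers below 0.2 N and contact force between hanger and stand above 0.3 N), for 0.2 s.
2. the cap has clicked and is home on the stud (z of cap in the frame of stud_top below -0.0195 m and horizontal distance between cap and stud_top below 0.003 m and angle between cap's own z axis and vertical below 0.1 rad), for 0.2 s.
At the end, for the whole second after the job is handed in: Bracket hung on the bar (within 12 mm of the stand's axis, origin 42-49 mm up, tilt < 0.2 rad), stud through its hole; cap home on the stud (within 2.5 mm of fully home, 3 mm sideways, tilt < 0.1 rad), the gripper still pressing it onto the stud with over 3 N (all of step 2 and horizontal distance between hanger and stand below 0.012 m and z of hanger in the frame of stand between 0.042 and 0.049 m and angle between hanger's own z axis and vertical below 0.2 rad and contact force between cap and stand above 3 N and contact force between cap and the fingers above 2 N); the arm keeps its last pose, push and grip.
It fails at once if the wipe bottle is moved more than 30 mm or tipped (distance of wipe_bottle from where it was at the start of the episode above 0.03 m or angle between wipe_bottle's own z axis and vertical above 0.5 rad).
It also fails if it takes over 67 s, if anything falls off the work surface, if the arm or the gripper's body presses on something with over 40 N, if the wrist force passes 120 N, or if a joint passes its speed limit or range.

ROBOT

A 7-joint arm with a two-finger parallel gripper is mounted at the origin on a cart in front of the work surface, level with it; the furniture and walls round the work are solid. World frame = base frame: x ahead of the robot, y to its left, z up, the work surface at z = 0. Lengths are in m, angles in degrees, forces in N, time in s.
With the tool pointing down it reaches from about 0.4 to 0.875 m from the base axis. Payload 4.4 kg.
Tool frame: the origin (TCP) lies between the finger pads; the fingertips stand 25 mm ahead of it and the grasp point (between the pads) lies 6 mm ahead of it; z points along the fingers, y is the line along which they close (so a half turn about z gives the same grasp; the last joint's range is limited). The gripper opens to 85 mm and grips with 20 to 120 N. Pads are 22 mm wide; open, the fingers measure 114 mm over their backs; the gripper's body (76 mm by 85 mm) begins 54 mm behind the grasp point. The pads swing forward as they close: fully open they stand 13 mm farther back than shut.
Start: joints at [71.459, 36.005, 2.206, 86.941, -1.547, 57.084, -1.146], TCP at [0.166, -0.629, 0.256] pointing down, gripper open.
Joint ranges: [-175.42, 175.42], [-21.48, 121.26], [-71.46, 75.88], [10.55, 141.38], [-63.04, 243.04], [13.31, 113.54], [-168.57, 168.57]. Speed limits (degrees/s): [147.25, 147.25, 180, 180, 180, 180, 180].

INTERFACE

Orientations are given as [roll, pitch, yaw] about the fixed x, y, z axes, in that order (R = Rz(yaw) Ry(pitch) Rx(roll)).
In Python, from cell import bot gives the robot as it stands. The module is installed in compiled form; this text tells all that it offers.
- The arm moves only by the tool send_rows, never from a script. Its argument "plan" is a list of rows, each an object of numbers: "x", "y", "z": the shift along the tool's x, y, z in mm; "wx", "wy", "wz": the turn, a rotation vector about the tool's x, y, z in degrees. A call has 1 to 20 rows; each row shifts and turns the commanded pose from where the row before left it, along the tool's axes as they then stand; what a row does not reach is not made up. A row lasts 1/10 s, in which the tool goes at most 50 mm and 8.59 degrees, less where a joint would pass 70% of its speed; a pose out of reach is approached as far as the arm can. A call is refused whole if a number of a shift passes 50 or a number of a turn 8.59, either way. A call with a gripper value outside its range is refused whole. "gripper" is the finger opening in mm, from 0 to 85.4, set as the call begins (left out, the last holds). The fingers move at their own pace and stop on an object; the grip force is fixed at half the most. Time passes only in rows, so rows that do not move let the fingers close. It gives the time, the measured TCP pose, the force, the opening and the grip force at its end, in the units of the state.
- bot.observe(): the state, without advancing time (a new reading comes with each control period).
- bot.capture(name): name is "scene" or "top" or "wrist"; returns (picture, depth): 400x640x3 uint8, red, green, blue; 400x640 float32, m along the optical axis (not along the pixel's ray), 0 where there is no reading.
- bot.camera_model(name): a dict with "intrinsics" (3x3 intrinsics, pixels), "k1" (the pictures are not rectified: a ray, as slopes to the right and down, at radius r is drawn at 1 + k1 r^2 times it, then the intrinsics apply), "cam_to_world" (4x4, takes a point from camera to world coordinates). Camera axes: x right, y up, looking along -z (the intrinsics and any distortion apply to the point x, -y, -z); pixel columns grow to the right and rows downward; lengths in m; the calibration is good to about 2 mm. A picture is of the moment at which its call begins: read the wrist's pose just before it. camera_model takes no time and is no camera call; for the wrist camera it gives the pose at the moment of the call.
- bot.sign_off(): hands the job in; it is judged then, once.
The state is a dict: "t": time; "joint_pos": joint angles; "joint_velocities": joint speeds; "tau": joint torques, N m; "eef_pos": TCP position; "eef_rot": TCP orientation; "wrist_force": force on the tool from outside, world axes, zero at the start; "moment": the same for the moment, N m; "width": finger opening in m; "gripper_force": force on a finger pad.
Only numpy, scipy, OpenCV 4.12 (cv2) and the standard library are available. Lean on these libraries where they do the work, as an engineer would, in place of code of your own. Each camera call takes 0.05 s, during which the arm holds its last target. There are 200 camera calls.

## Working session

There is one attempt and no reset: what is moved stays moved. The work goes in short steps, Python scripts to look and compute and a tool call to move; the robot and the scene stay as the last step left them, time stands still between calls to the robot, and variables do not carry over. Pictures are saved under pics/ and viewed, at most 10 in all, crops included, and the job is handed in when it is done.

Besides the shell and the picture viewer there is one more tool, called after "Call:" by a JSON object that holds its "op" and its "data", one argument or row to a line. send_rows: Moves the arm, as the interface text tells. Its arguments: {"type":"object","properties":{"plan":{"type":"array","items":{"type":"object","properties":{"x":{"type":"number"},"y":{"type":"number"},"z":{"type":"number"},"wx":{"type":"number"},"wy":{"type":"number"},"wz":{"type":"number"}}}},"gripper":{"type":"number"}},"required":["plan"]}

```bash
mkdir -p pics; cat > h.py <<'E'
import numpy as np, cv2
from cell import bot
def cast(name_or_model, px, z):
    m=bot.camera_model(name_or_model) if isinstance(name_or_model,str) else name_or_model
    px=np.atleast_2d(np.array(px,float)); K=np.array(m["intrinsics"]); T=np.array(m["cam_to_world"])
    d=(px-K[:2,2])/[K[0,0],K[1,1]]; u=d.copy()
    for _ in range(20): u=d/(1+m["k1"]*(u**2).sum(1,keepdims=True))
    r=np.c_[u[:,0],-u[:,1],-np.ones(len(u))]@T[:3,:3].T; o=T[:3,3]
    return o+r*((z-o[2])/r[:,2])[:,None]
def pts(m,depth):
    K=np.array(m["intrinsics"]); T=np.array(m["cam_to_world"]); h,w=depth.shape
    v,u=np.mgrid[:h,:w]; d=np.stack([(u-K[0,2])/K[0,0],(v-K[1,2])/K[1,1]],-1); q=d.copy()
    for _ in range(20): q=d/(1+m["k1"]*(q**2).sum(-1,keepdims=True))
    c=np.stack([q[...,0],-q[...,1],-np.ones((h,w))],-1)*depth[...,None]
    return c@T[:3,:3].T+T[:3,3]
def save(n,im): cv2.imwrite(f"pics/{n}.png",im[...,::-1])
E
python3 - <<'E'
from h import *
s=bot.observe();print(s)
for n in("scene","top","wrist"):
    m=bot.camera_model(n);p,d=bot.capture(n);save(n,p);np.savez(f"{n}.npz",p=p,d=d);print(n,m["intrinsics"],m["k1"],np.round(m["cam_to_world"],3).tolist())
E
```

```text
{'t': 0.0, 'joint_pos': array([71.45948602, 36.0584474 ,  2.20268244, 86.99818251, -1.54676062,
       57.08241909, -1.14623389]), 'joint_velocities': array([ 0.0639382 , -0.10997042, -0.05317428,  0.09927681,  0.09531537,
       -0.04202053, -0.13906543]), 'tau': array([ 7.15301630e-04, -5.63387632e+01,  1.22618917e+00, -1.93440574e+01,
        1.08322260e-02,  1.06056780e-02,  2.93558185e-05]), 'eef_pos': array([ 0.16559095, -0.62794393,  0.25538219]), 'eef_rot': array([-1.79890649e+02,  1.72093178e-03,  1.47701124e+01]), 'wrist_force': array([-0.78517225, -1.06294767,  0.70700042]), 'moment': array([ 0.00460775, -0.05715101, -0.02692973]), 'gripper_force': 0.0, 'width': 0.08536165910162247}
scene [[364.20807336   0.         316.13242721]
 [  0.         364.20807336 200.68102324]
 [  0.           0.           1.        ]] -0.053134421802891 [[0.598, 0.381, -0.705, -0.144], [-0.802, 0.281, -0.527, -0.763], [-0.002, 0.881, 0.474, 0.528], [0.0, 0.0, 0.0, 1.0]]
top [[430.055947     0.         318.3429419 ]
 [  0.         430.055947   199.00431337]
 [  0.           0.           1.        ]] -0.028728967285748225 [[0.023, 0.999, -0.045, 0.468], [-1.0, 0.024, 0.014, -0.28], [0.015, 0.045, 0.999, 1.023], [0.0, 0.0, 0.0, 1.0]]
wrist [[349.37793536   0.         312.05442328]
 [  0.         349.37793536 196.57351156]
 [  0.           0.           1.        ]] -0.008165062922429904 [[0.256, 0.916, 0.308, 0.244], [-0.967, 0.243, 0.08, -0.607], [-0.002, -0.318, 0.948, 0.372], [0.0, 0.0, 0.0, 1.0]]
```

View pics/top.png

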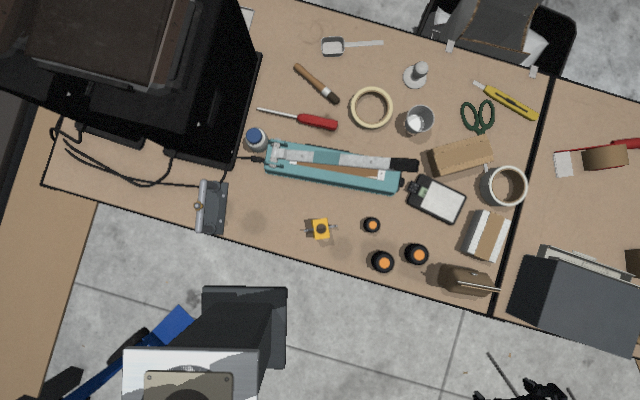

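View pics/scene.png

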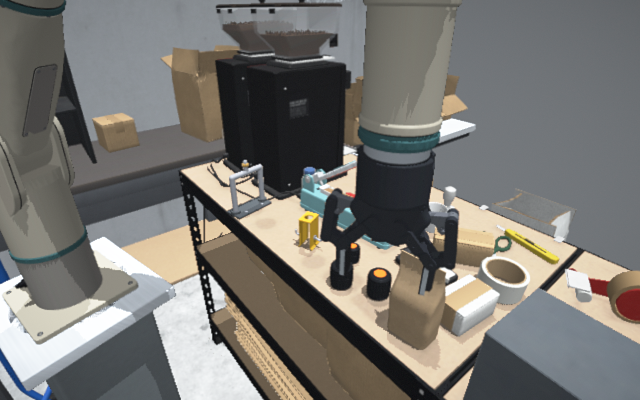

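Top view shows the stand at about (212,207), its stud near (197,206), and the bracket at (320,229). The bottle is at (256,138). Cap candidates are (372,225), which is smaller, (383,262) and (416,254). I'll measure these with the depth image.

```bash
cat > m.py <<'E'
from h import *
f=np.load("top.npz");p,d=f["p"],f["d"];m=bot.camera_model("top");P=pts(m,d)
hsv=cv2.cvtColor(p,cv2.COLOR_RGB2HSV)
for c in((372,225),(383,262),(416,254)):
    u,v=c;sl=np.s_[v-18:v+19,u-18:u+19];Q=P[sl].reshape(-1,3);ht=np.median(P[v-2:v+3,u-2:u+3,2])
    k=(Q[:,2]>ht-.006)&(Q[:,2]<ht+.006)
    r=cv2.minEnclosingCircle((Q[k][:,:2]*1000).astype(np.float32))
    print(c,"top z",ht,"centre,rad",r,"area-diam",k.sum())
# hanger
sl=np.s_[210:250,298:345];Q=P[sl];k=(abs(Q[...,2]-.08)<.006)
r=cv2.minAreaRect((Q[k][:,:2]*1000).astype(np.float32));print("hanger",r,cv2.boxPoints(r).round(),np.median(Q[k],0))
Q=P[170:245,185:240]
for lo,hi in((.10,.13),(.135,.16),(.003,.014)):
    k=(Q[...,2]>lo)&(Q[...,2]<hi);r=cv2.minAreaRect((Q[k][:,:2]*1000).astype(np.float32));print("stand",lo,k.sum(),r,cv2.boxPoints(r).round().tolist())
    if lo==.135: print(Q[k])
Q=P[120:155,240:275];k=(Q[...,2]>.08)&(Q[...,2]<.11);print("bottle",np.median(Q[k],0))
big=cv2.resize(p[165:285,180:440],None,fx=3,fy=3,interpolation=cv2.INTER_CUBIC);save("topcrop",big)
E
python3 m.py
```

```text
(372, 225) top z 0.039550284104468814 centre,rad ((457.6787109375, -419.773681640625), 17.9356632232666) area-diam 188
(383, 262) top z 0.05267866784334074 centre,rad ((374.0599670410156, -445.2122497558594), 23.662328720092773) area-diam 337
(416, 254) top z 0.05284708242658942 centre,rad ((393.3496398925781, -523.6343383789062), 23.67681884765625) area-diam 328
hanger ((446.78497314453125, -300.2739562988281), (41.57000732421875, 31.738969802856445), 10.799309730529785) [[ 423. -289.]
 [ 429. -320.]
 [ 470. -312.]
 [ 464. -281.]] [ 0.44580626 -0.30046662  0.07981864]
stand 0.1 384 ((489.6054992675781, -45.36985778808594), (16.53505516052246, 112.20526123046875), 85.12141418457031) [[433.0, -49.0], [545.0, -58.0], [546.0, -42.0], [434.0, -32.0]]
stand 0.135 66 ((489.96490478515625, -45.6818733215332), (15.868042945861816, 16.164005279541016), 48.13827133178711) [[479.0, -46.0], [491.0, -57.0], [501.0, -45.0], [489.0, -34.0]]
[[ 0.49808953 -0.04230874  0.14105123]
 [ 0.49811383 -0.04455254  0.14178363]
 [ 0.49809695 -0.04711633  0.14373562]
 [ 0.4982199  -0.04857999  0.14153804]
 [ 0
[... 1940 characters left out ...]
9772]
 [ 0.48601945 -0.05074556  0.14033059]
 [ 0.48608068 -0.05263477  0.1397149 ]
 [ 0.48373079 -0.04052836  0.14014894]
 [ 0.48370013 -0.04381464  0.14474495]
 [ 0.48373842 -0.0460128   0.14534558]
 [ 0.48382544 -0.04746772  0.14314876]
 [ 0.48391231 -0.04893857  0.14097411]
 [ 0.48403026 -0.04996243  0.13704189]
 [ 0.48170676 -0.04311748  0.14188666]
 [ 0.48176015 -0.04508225  0.14158889]
 [ 0.48176847 -0.04783699  0.14427205]
 [ 0.4818859  -0.04868889  0.13974735]]
stand 0.003 995 ((494.402099609375, -40.79051971435547), (159.07032775878906, 119.26004791259766), 7.063122749328613) [[408.0, 9.0], [423.0, -110.0], [581.0, -90.0], [566.0, 28.0]]
bottle [ 0.63985777 -0.1530443   0.09572168]
```

View pics/topcrop.png

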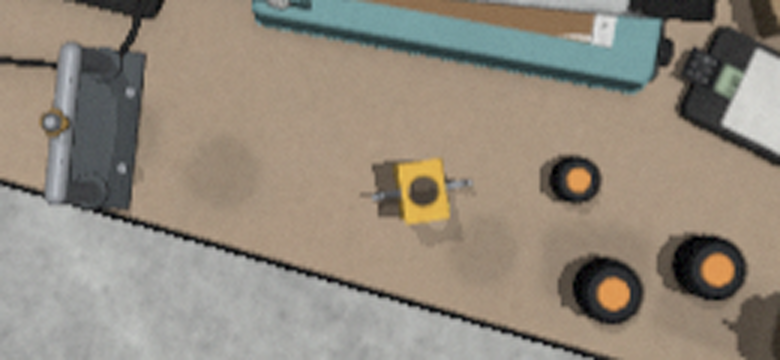

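View pics/wrist.png

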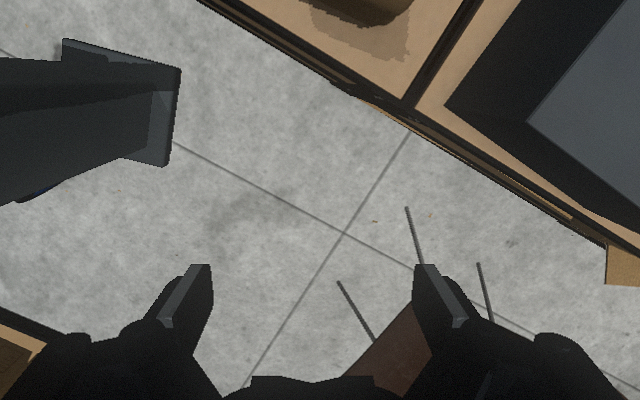

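Choice: the cap at top px (372,225), crop (577,180), measures 36 mm across and 40 mm tall. The two at (383,262) and (416,254) are about 47 mm across and 53 mm tall, so they are decoys. The bracket is at (447,-300) with yaw about 10.8°. The stand's stud is at (490,-46) and the bar's yaw is about -5°. I'll check the tall obstacles before reaching.

```bash
cat >> h.py <<'E'
def plan(x,y,z,yaw):
    "remaining shift in present tool axes (mm) and wz (deg)"
    from scipy.spatial.transform import Rotation as R
    s=bot.observe(); r=R.from_euler("xyz",s["eef_rot"],degrees=True)
    t=R.from_euler("xyz",[180,0,yaw],degrees=True)
    print("t",s["t"],"tool shift mm",(r.inv().apply(np.array([x,y,z])/1000-s["eef_pos"])*1000).round(1),"rotvec",(r.inv()*t).as_rotvec(degrees=True).round(2),"F",s["wrist_force"].round(1),"w",s["width"])
E
python3 - <<'E'
from h import *
d=np.load("top.npz")["d"];P=pts(bot.camera_model("top"),d).reshape(-1,3)
for n,a in (("bag",(.2,.5,-.75,-.55)),("grinder",(.3,1,-.2,.4)),("mid",(.3,.6,-.5,-.15))):
    k=(P[:,0]>a[0])&(P[:,0]<a[1])&(P[:,1]>a[2])&(P[:,1]<a[3]);Q=P[k]
    for h in(.06,.1,.16,.25):
        q=Q[Q[:,2]>h]
        if len(q)>3: print(n,h,len(q),q.min(0).round(3),q.max(0).round(3))
plan(447,-300,256,10.8)
E
```

```text
bag 0.06 1492 [ 0.2  -0.75  0.06] [ 0.37  -0.576  0.378]
bag 0.1 1155 [ 0.2  -0.75  0.1 ] [ 0.367 -0.578  0.378]
bag 0.16 148 [ 0.2   -0.663  0.16 ] [ 0.344 -0.58   0.378]
bag 0.25 91 [ 0.2   -0.645  0.361] [ 0.205 -0.61   0.378]
grinder 0.06 33383 [ 0.432 -0.2    0.06 ] [0.947 0.277 0.544]
grinder 0.1 31871 [ 0.434 -0.2    0.1  ] [0.846 0.277 0.544]
grinder 0.16 29977 [ 0.588 -0.142  0.16 ] [0.846 0.277 0.544]
grinder 0.25 27668 [ 0.588 -0.142  0.25 ] [0.842 0.246 0.544]
mid 0.06 5055 [ 0.425 -0.476  0.06 ] [ 0.6   -0.17   1.023]
mid 0.1 2684 [ 0.468 -0.47   0.1  ] [ 0.6   -0.177  1.023]
mid 0.16 2280 [ 0.468 -0.47   0.16 ] [ 0.6   -0.28   1.023]
mid 0.25 1331 [ 0.468 -0.47   0.25 ] [ 0.581 -0.28   1.023]
t 0.15 tool shift mm [ 355.7 -245.5   -0. ] rotvec [-0.08  0.    3.97] F [-0.2  0.1 -0.3] w 0.08547873253918828
```

Call:
{"op": "send_rows", "data": {
  "plan": [
    {"z": -20},
    {"x": 20,"y": -35},
    {"x": 31,"y": -25},
    {"x": 31,"y": -25},
    {"x": 31,"y": -25},
    {"x": 31,"y": -25},
    {"x": 31,"y": -22},
    {"x": 31,"y": -22},
    {"x": 31,"y": -22},
    {"x": 31,"y": -22},
    {"x": 31,"y": -22},
    {"x": 31},
    {"x": 25,"z": 20},
    {"wz": 4},
    {},
    {}
  ],
  "gripper": 85
}}

```text
invalid input at $.plan[0]: expected keys x, y, z, wx, wy, wz
```

```bash
python3 - <<'E'
from h import *
m=bot.camera_model("wrist");p,d=bot.capture("wrist");save("w1",p);np.savez("w1.npz",p=p,d=d,T=m["cam_to_world"])
plan(447,-300,256,10.8)
h=cv2.cvtColor(p,cv2.COLOR_RGB2HSV);P=pts(m,d)
y=cv2.inRange(h,(18,120,80),(35,255,255))>0
k=y&(abs(P[...,2]-.08)<.008)
c=np.argwhere(k)[:,::-1]; W=cast(m,c,.08)[:,:2]*1000
r=cv2.minAreaRect(W.astype(np.float32));print(k.sum(),r,cv2.boxPoints(r).round(1).tolist(),np.median(P[k],0))
E
```

```text
t 0.2 tool shift mm [ 355.7 -245.6    0. ] rotvec [-0.07  0.    3.97] F [-0.1 -0.1  0.2] w 0.08553030787638508
0 ((0.0, 0.0), (0.0, 0.0), 0.0) [[0.0, 0.0], [0.0, 0.0], [0.0, 0.0], [0.0, 0.0]] [nan nan nan]
  return _methods._mean(a, axis=axis, dtype=dtype,
  ret = um.true_divide(
```

View pics/w1.png

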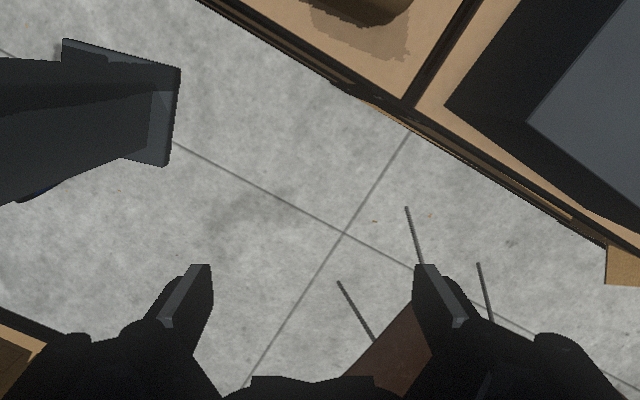

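The plan rows need all six keys, so the arm hasn't moved. Its view shows only the floor. I'll also check the grinder's clearance by the stand before committing to a yaw.

```bash
python3 - <<'E'
from h import *
for n in("top","scene"):
    d=np.load(n+".npz")["d"];P=pts(bot.camera_model(n),d).reshape(-1,3)
    for a in np.arange(-.16,.14,.03):
        k=(P[:,1]>a)&(P[:,1]<a+.03)&(P[:,0]>.5)&(P[:,0]<.9)&(P[:,2]>.18)&(P[:,2]<.5);Q=P[k]
        if len(Q)>5: print(n,round(a,2),len(Q),np.percentile(Q[:,0],[1,10]).round(3),Q[:,2].min().round(3))
E
```

```text
top -0.16 752 [0.789 0.796] 0.18
top -0.13 4075 [0.658 0.679] 0.18
top -0.1 3875 [0.591 0.601] 0.18
top -0.07 956 [0.592 0.596] 0.182
top -0.04 811 [0.6   0.603] 0.18
top -0.01 769 [0.607 0.61 ] 0.181
top 0.02 773 [0.614 0.617] 0.18
top 0.05 319 [0.621 0.622] 0.183
top 0.08 494 [0.711 0.716] 0.275
top 0.11 2906 [0.638 0.643] 0.18
top 0.14 863 [0.638 0.644] 0.182
scene -0.16 703 [0.789 0.799] 0.18
scene -0.13 3221 [0.658 0.682] 0.18
scene -0.1 3121 [0.591 0.597] 0.18
scene -0.07 829 [0.592 0.594] 0.181
scene -0.04 719 [0.599 0.601] 0.181
scene -0.01 668 [0.606 0.608] 0.181
scene 0.02 516 [0.613 0.615] 0.18
scene 0.05 195 [0.619 0.62 ] 0.18
scene 0.08 40 [0.709 0.721] 0.367
scene 0.11 1587 [0.637 0.643] 0.18
scene 0.14 512 [0.636 0.638] 0.181
```

Call:
{"op": "send_rows", "data": {
  "plan": [
    {"x": 0,"y": 0,"z": -20,"wx": 0,"wy": 0,"wz": 0},
    {"x": 20,"y": -35,"z": 0,"wx": 0,"wy": 0,"wz": 0},
    {"x": 31,"y": -25,"z": 0,"wx": 0,"wy": 0,"wz": 0},
    {"x": 31,"y": -25,"z": 0,"wx": 0,"wy": 0,"wz": 0},
    {"x": 31,"y": -25,"z": 0,"wx": 0,"wy": 0,"wz": 0},
    {"x": 31,"y": -25,"z": 0,"wx": 0,"wy": 0,"wz": 0},
    {"x": 31,"y": -22,"z": 0,"wx": 0,"wy": 0,"wz": 0},
    {"x": 31,"y": -22,"z": 0,"wx": 0,"wy": 0,"wz": 0},
    {"x": 31,"y": -22,"z": 0,"wx": 0,"wy": 0,"wz": 0},
    {"x": 31,"y": -22,"z": 0,"wx": 0,"wy": 0,"wz": 0},
    {"x": 31,"y": -22,"z": 0,"wx": 0,"wy": 0,"wz": 0},
    {"x": 31,"y": 0,"z": 0,"wx": 0,"wy": 0,"wz": 0},
    {"x": 25,"y": 0,"z": 20,"wx": 0,"wy": 0,"wz": 0},
    {"x": 0,"y": 0,"z": 0,"wx": 0,"wy": 0,"wz": 4},
    {"x": 0,"y": 0,"z": 0,"wx": 0,"wy": 0,"wz": 0}
  ],
  "gripper": 85
}}

```text
t: 1.7
eef_pos: [0.4468, -0.3004, 0.2556]
eef_rot: [-179.9, 0.1, 10.8]
wrist_force: [-0.1, 0.1, 0.2]
width: 0.0847
gripper_force: 0.0
```

```bash
cat > hang.py <<'E'
from h import *
import sys
m=bot.camera_model("wrist");p,d=bot.capture("wrist");save(sys.argv[1],p)
print(bot.observe()["joint_pos"].round(1))
h=cv2.cvtColor(p,cv2.COLOR_RGB2HSV);P=pts(m,d)
k=(cv2.inRange(h,(18,110,60),(36,255,255))>0)&(abs(P[...,2]-.08)<.01)
c=np.argwhere(k)[:,::-1]
W=cast(m,c,.08)[:,:2]*1000;r=cv2.minAreaRect(W.astype(np.float32));print(k.sum(),r,c.mean(0),np.median(P[k],0))
E
python3 hang.py w2
```

```text
[ 30.5  26.9   0.7 104.8  -0.4  48.4 -47.8]
1420 ((404.09228515625, -453.1094970703125), (377.50299072265625, 189.53512573242188), 49.37754440307617) [322.49647887 182.93169014] [ 0.44525537 -0.30063798  0.07976568]
```

View pics/w2.png

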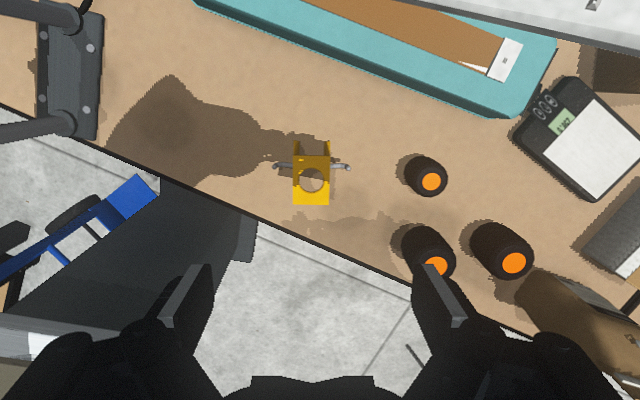

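The view shows the bracket at (311,180), the small cap at (428,180) and the larger caps at (430,258) and (508,250). By the stand, the grinder face at x=0.59 is too close to the wrist camera at this yaw. I'll flip the tool by 180°.

Call:
{"op": "send_rows", "data": {
  "plan": [
    {"x": 0,"y": 0,"z": 0,"wx": 0,"wy": 0,"wz": -8},
    {"x": 0,"y": 0,"z": 0,"wx": 0,"wy": 0,"wz": -8.5},
    {"x": 0,"y": 0,"z": 0,"wx": 0,"wy": 0,"wz": -8.5},
    {"x": 0,"y": 0,"z": 0,"wx": 0,"wy": 0,"wz": -8.5},
    {"x": 0,"y": 0,"z": 0,"wx": 0,"wy": 0,"wz": -8.5},
    {"x": 0,"y": 0,"z": 0,"wx": 0,"wy": 0,"wz": -8.5},
    {"x": 0,"y": 0,"z": 0,"wx": 0,"wy": 0,"wz": -8.5},
    {"x": 0,"y": 0,"z": 0,"wx": 0,"wy": 0,"wz": -8.5},
    {"x": 0,"y": 0,"z": 0,"wx": 0,"wy": 0,"wz": -8.5},
    {"x": 0,"y": 0,"z": 0,"wx": 0,"wy": 0,"wz": -8.5},
    {"x": 0,"y": 0,"z": 0,"wx": 0,"wy": 0,"wz": -8.5},
    {"x": 0,"y": 0,"z": 0,"wx": 0,"wy": 0,"wz": -8.5},
    {"x": 0,"y": 0,"z": 0,"wx": 0,"wy": 0,"wz": -8.5},
    {"x": 0,"y": 0,"z": 0,"wx": 0,"wy": 0,"wz": -8.5},
    {"x": 0,"y": 0,"z": 0,"wx": 0,"wy": 0,"wz": -8.5},
    {"x": 0,"y": 0,"z": 0,"wx": 0,"wy": 0,"wz": -8.5},
    {"x": 0,"y": 0,"z": 0,"wx": 0,"wy": 0,"wz": -8.5},
    {"x": 0,"y": 0,"z": 0,"wx": 0,"wy": 0,"wz": -8.5},
    {"x": 0,"y": 0,"z": 0,"wx": 0,"wy": 0,"wz": -8.5},
    {"x": 0,"y": 0,"z": 0,"wx": 0,"wy": 0,"wz": -8.5}
  ]
}}

```text
t: 3.75
eef_pos: [0.4458, -0.3022, 0.2567]
eef_rot: [-179.9, -0.0, -179.4]
wrist_force: [-0.6, 0.4, 0.0]
width: 0.0852
gripper_force: 0.0
```

Call:
{"op": "send_rows", "data": {
  "plan": [
    {"x": 0,"y": 0,"z": 0,"wx": 0,"wy": 0,"wz": -8},
    {"x": 0,"y": 0,"z": 0,"wx": 0,"wy": 0,"wz": -2.5},
    {"x": 0,"y": 0,"z": 0,"wx": 0,"wy": 0,"wz": 0},
    {"x": 0,"y": 0,"z": 0,"wx": 0,"wy": 0,"wz": 0}
  ]
}}

```text
t: 4.15
eef_pos: [0.446, -0.3018, 0.2565]
eef_rot: [-180.0, -0.0, -169.3]
wrist_force: [-0.2, -0.3, 0.3]
width: 0.0851
gripper_force: 0.0
```

```bash
cat > hang.py <<'E'
from h import *
import sys
plan(447,-300,256,-169.2)
m=bot.camera_model("wrist");p,d=bot.capture("wrist");save(sys.argv[1],p);np.savez(sys.argv[1]+".npz",p=p,d=d)
print(bot.observe()["joint_pos"].round(1))
h=cv2.cvtColor(p,cv2.COLOR_RGB2HSV);P=pts(m,d)
k=(cv2.inRange(h,(18,110,60),(36,255,255))>0)&(abs(P[...,2]-.08)<.01)&(abs(P[...,0]-.45)<.05)&(abs(P[...,1]+.3)<.05)
c=np.argwhere(k)[:,::-1]
W=cast(m,c,.08)[:,:2]*1000;r=cv2.minAreaRect(W.astype(np.float32));print(k.sum(),r,c.mean(0),np.median(P[k],0))
cv2.imwrite("pics/mask.png",k*255)
E
python3 hang.py w3
```

```text
t 4.15 tool shift mm [-1.3  1.6  0.5] rotvec [-0.04 -0.02 -0.13] F [-0.2 -0.3  0.3] w 0.08506610519730096
[ 62.4  33.8 -48.6 103.9  30.2  56.2 101.8]
1343 ((443.32208251953125, -298.63494873046875), (44.9894905090332, 31.578588485717773), 9.979812622070312) [315.90096798 176.50707372] [ 0.44230299 -0.29877444  0.0797186 ][ WARN:0@1.275] global loadsave.cpp:1063 imwrite_ Unsupported depth image for selected encoder is fallbacked to CV_8U.
```

View pics/w3.png

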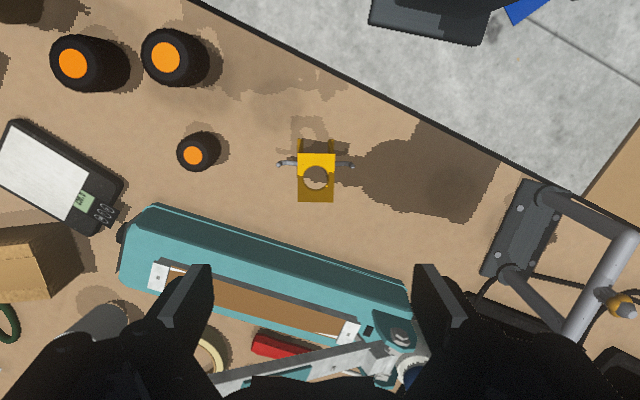

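The bracket is at (316,177), and the small cap at (197,150). Bracket by the wrist camera is (443,-299) mm with yaw 10°. Descending to grasp.

Call:
{"op": "send_rows", "data": {
  "plan": [
    {"x": 2,"y": 3.2,"z": 20,"wx": 0,"wy": 0,"wz": 0.4},
    {"x": 0,"y": 0,"z": 35,"wx": 0,"wy": 0,"wz": 0},
    {"x": 0,"y": 0,"z": 35,"wx": 0,"wy": 0,"wz": 0},
    {"x": 0,"y": 0,"z": 35,"wx": 0,"wy": 0,"wz": 0},
    {"x": 0,"y": 0,"z": 30,"wx": 0,"wy": 0,"wz": 0},
    {"x": 0,"y": 0,"z": 20,"wx": 0,"wy": 0,"wz": 0},
    {"x": 0,"y": 0,"z": 10,"wx": 0,"wy": 0,"wz": 0},
    {"x": 0,"y": 0,"z": 0,"wx": 0,"wy": 0,"wz": 0},
    {"x": 0,"y": 0,"z": 0,"wx": 0,"wy": 0,"wz": 0}
  ]
}}

```text
t: 5.1
eef_pos: [0.4447, -0.2985, 0.0721]
eef_rot: [-179.9, 0.1, -169.6]
wrist_force: [0.4, 0.4, 0.5]
width: 0.0846
gripper_force: 0.0
```

Call:
{"op": "send_rows", "data": {
  "plan": [
    {"x": 0,"y": 0,"z": 0,"wx": 0,"wy": 0,"wz": 0},
    {"x": 0,"y": 0,"z": 0,"wx": 0,"wy": 0,"wz": 0},
    {"x": 0,"y": 0,"z": 0,"wx": 0,"wy": 0,"wz": 0},
    {"x": 0,"y": 0,"z": 0,"wx": 0,"wy": 0,"wz": 0},
    {"x": 0,"y": 0,"z": 0,"wx": 0,"wy": 0,"wz": 0},
    {"x": 0,"y": 0,"z": 0,"wx": 0,"wy": 0,"wz": 0},
    {"x": 0,"y": 0,"z": 0,"wx": 0,"wy": 0,"wz": 0},
    {"x": 0,"y": 0,"z": 0,"wx": 0,"wy": 0,"wz": 0},
    {"x": 0,"y": 0,"z": 0,"wx": 0,"wy": 0,"wz": 0},
    {"x": 0,"y": 0,"z": 0,"wx": 0,"wy": 0,"wz": 0}
  ],
  "gripper": 15
}}

```text
t: 6.1
eef_pos: [0.4442, -0.2985, 0.0718]
eef_rot: [-180.0, 0.0, -169.6]
wrist_force: [-0.2, -0.8, 5.1]
width: 0.0312
gripper_force: 61.1
```

Call:
{"op": "send_rows", "data": {
  "plan": [
    {"x": 0,"y": 0,"z": -10,"wx": 0,"wy": 0,"wz": 0},
    {"x": 0,"y": 0,"z": -30,"wx": 0,"wy": 0,"wz": 0},
    {"x": 0,"y": 0,"z": -40,"wx": 0,"wy": 0,"wz": 0},
    {"x": 0,"y": 0,"z": -40,"wx": 0,"wy": 0,"wz": 0},
    {"x": 0,"y": 0,"z": -40,"wx": 0,"wy": 0,"wz": 0},
    {"x": 0,"y": 0,"z": -40,"wx": 0,"wy": 0,"wz": 0},
    {"x": -11,"y": 22,"z": 0,"wx": 0,"wy": 0,"wz": 0},
    {"x": -12,"y": 22,"z": 0,"wx": 0,"wy": 0,"wz": 0},
    {"x": -12,"y": 22,"z": 0,"wx": 0,"wy": 0,"wz": 0},
    {"x": -11,"y": 22,"z": 0,"wx": 0,"wy": 0,"wz": 0},
    {"x": -11,"y": 22,"z": 0,"wx": 0,"wy": 0,"wz": 0},
    {"x": 0,"y": 0,"z": 0,"wx": 0,"wy": 0,"wz": 5},
    {"x": 0,"y": 0,"z": 0,"wx": 0,"wy": 0,"wz": 6},
    {"x": 0,"y": 0,"z": 0,"wx": 0,"wy": 0,"wz": 4.4},
    {"x": 0,"y": 0,"z": 0,"wx": 0,"wy": 0,"wz": 0},
    {"x": 0,"y": 0,"z": 0,"wx": 0,"wy": 0,"wz": 0},
    {"x": 0,"y": 0,"z": 0,"wx": 0,"wy": 0,"wz": 0}
  ]
}}

```text
t: 7.8
eef_pos: [0.4801, -0.1798, 0.2714]
eef_rot: [180.0, -0.0, 175.0]
wrist_force: [-0.1, -0.2, -1.4]
width: 0.0315
gripper_force: 60.3
```

```bash
python3 - <<'E'
from h import *
plan(490,-45.5,272,175)
m=bot.camera_model("wrist");p,d=bot.capture("wrist");save("w4",p);np.savez("w4.npz",p=p,d=d,T=m["cam_to_world"])
print(bot.observe()["joint_pos"].round(1))
P=pts(m,d);near=(abs(P[...,0]-.49)<.07)&(abs(P[...,1]+.045)<.05)
for lo,hi in((.105,.13),(.135,.16),(.147,.157)):
    k=near&(P[...,2]>lo)&(P[...,2]<hi);q=P[k]
    r=cv2.minAreaRect((q[:,:2]*1000).astype(np.float32));print(lo,k.sum(),r,q.mean(0).round(4),np.argwhere(k).mean(0)[::-1])
E
```

```text
t 7.8 tool shift mm [  1.7 134.7  -0.6] rotvec [ 0.01 -0.01  0.05] F [-0.1 -0.2 -1.4] w 0.031528428217322185
[ 48.2  29.4 -45.5 106.7  25.4  54.6  76.3]
0.105 2894 ((486.23583984375, -44.949951171875), (16.525964736938477, 115.26348114013672), 85.93578338623047) [ 0.4805 -0.0472  0.1195] [478.28887353 172.68659295]
0.135 537 ((485.7002868652344, -45.48356628417969), (16.31578826904297, 17.48239517211914), 42.26654815673828) [ 0.4847 -0.0473  0.1444] [492.86964618 188.4972067 ]
0.147 162 ((486.2965393066406, -45.36830520629883), (8.78851318359375, 10.496349334716797), 46.11625671386719) [ 0.4859 -0.0456  0.1493] [498.40740741 191.91358025]
```

View pics/w4.png

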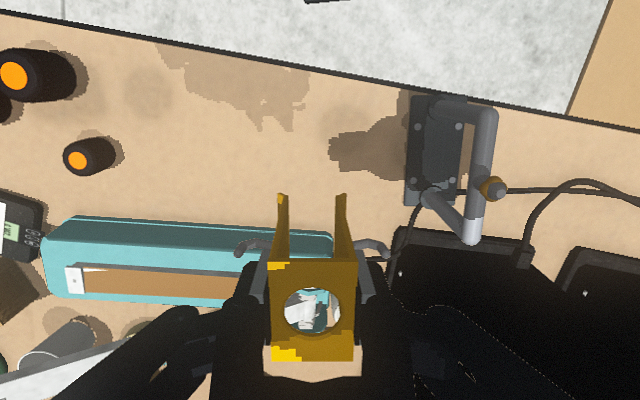

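Stud top at (497,190), bracket hole in hand at (312,311). I'll measure the hole in the gripper with the same camera.

```bash
python3 - <<'E'
from h import *
f=np.load("w4.npz");p,d=f["p"],f["d"];m=bot.camera_model("wrist");P=pts(m,d)
h=cv2.cvtColor(p,cv2.COLOR_RGB2HSV);y=cv2.inRange(h,(15,110,50),(36,255,255))
roi=np.zeros_like(y);roi[262:362,262:362]=1
k=(y>0)&(roi>0)&(P[...,2]>.26);print(k.sum(),"z",np.median(P[k][:,2]))
z=np.median(P[k][:,2]);
cs,hi=cv2.findContours(k.astype(np.uint8),cv2.RETR_CCOMP,cv2.CHAIN_APPROX_NONE)
c=max((c for c,g in zip(cs,hi[0]) if g[3]>=0),key=cv2.contourArea);e=cv2.fitEllipse(c);print(e)
for zz in(z,.2796):
  print("hole",(cast(m,[e[0]],zz)*1000).round(1))
  W=cast(m,c[:,0,:],zz)[:,:2]*1000;print(cv2.minEnclosingCircle(W.astype(np.float32)))
  print("plate",cv2.minAreaRect((cast(m,np.argwhere(k)[:,::-1],zz)[:,:2]*1000).astype(np.float32)))
print("bar/stud top",)
g=cv2.cvtColor(p,cv2.COLOR_RGB2GRAY)
print("stud px 498,191 ->",(cast(m,[(497.5,190.5),(498.4,191.9)],.151)*1000).round(1), bot.observe()["eef_pos"])
E
```

```text
6525 z 0.2791273967961525
((312.181640625, 309.8130798339844), (46.60091018676758, 58.745948791503906), 89.6168212890625)
hole [[ 478.6 -179.7  279.1]]
((478.916748046875, -179.6427459716797), 11.09481430053711)
plate ((480.52813720703125, -179.87841796875), (32.31538009643555, 43.77187728881836), 84.92552947998047)
hole [[ 478.2 -179.7  279.6]]
((478.5670166015625, -179.61318969726562), 11.04676342010498)
plate ((480.17138671875, -179.84788513183594), (32.17540740966797, 43.58225631713867), 84.92555236816406)
bar/stud top
stud px 498,191 -> [[484.2 -47.3 151. ]
 [485.3 -46.6 151. ]] [ 0.48013178 -0.17990894  0.27131835]
```

Both cameras agree that the TCP target over the stand is about (487.2,-45.5). Moving there, then descending in stages.

Call:
{"op": "send_rows", "data": {
  "plan": [
    {"x": 0.5,"y": 14.5,"z": 0,"wx": 0,"wy": 0,"wz": 0},
    {"x": 0.5,"y": 20,"z": 0,"wx": 0,"wy": 0,"wz": 0},
    {"x": 0.5,"y": 20,"z": 0,"wx": 0,"wy": 0,"wz": 0},
    {"x": 1,"y": 20,"z": 0,"wx": 0,"wy": 0,"wz": 0},
    {"x": 1,"y": 20,"z": 0,"wx": 0,"wy": 0,"wz": 0},
    {"x": 1,"y": 20,"z": 0,"wx": 0,"wy": 0,"wz": 0},
    {"x": 0,"y": 15,"z": 0,"wx": 0,"wy": 0,"wz": 0},
    {"x": 0,"y": 5,"z": 0,"wx": 0,"wy": 0,"wz": -0.5},
    {"x": 0,"y": 0,"z": 0,"wx": 0,"wy": 0,"wz": 0},
    {"x": 0,"y": 0,"z": 0,"wx": 0,"wy": 0,"wz": 0},
    {"x": 0,"y": 0,"z": 0,"wx": 0,"wy": 0,"wz": 0}
  ]
}}

```text
t: 8.95
eef_pos: [0.4874, -0.0465, 0.2712]
eef_rot: [-180.0, -0.0, 175.4]
wrist_force: [-0.1, -0.2, -1.6]
width: 0.0313
gripper_force: 60.4
```

```bash
python3 - <<'E'
from h import *
plan(487.2,-45.5,150,175.5);print(bot.observe()["joint_pos"].round(1))
E
```

```text
t 8.95 tool shift mm [  0.2   1.  121.2] rotvec [-0.03 -0.02 -0.12] F [-0.1 -0.2 -1.6] w 0.031278118602040994
[ 34.2  27.5 -46.1 110.   24.7  52.9  61.4]
```

Call:
{"op": "send_rows", "data": {
  "plan": [
    {"x": 0.2,"y": 1,"z": 15,"wx": 0,"wy": 0,"wz": 0},
    {"x": 0,"y": 0,"z": 25,"wx": 0,"wy": 0,"wz": 0},
    {"x": 0,"y": 0,"z": 20,"wx": 0,"wy": 0,"wz": 0},
    {"x": 0,"y": 0,"z": 15,"wx": 0,"wy": 0,"wz": 0},
    {"x": 0,"y": 0,"z": 15,"wx": 0,"wy": 0,"wz": 0},
    {"x": 0,"y": 0,"z": 15,"wx": 0,"wy": 0,"wz": 0},
    {"x": 0,"y": 0,"z": 11,"wx": 0,"wy": 0,"wz": 0},
    {"x": 0,"y": 0,"z": 5,"wx": 0,"wy": 0,"wz": 0},
    {"x": 0,"y": 0,"z": 0,"wx": 0,"wy": 0,"wz": 0},
    {"x": 0,"y": 0,"z": 0,"wx": 0,"wy": 0,"wz": 0},
    {"x": 0,"y": 0,"z": 0,"wx": 0,"wy": 0,"wz": 0}
  ]
}}

```text
t: 10.05
eef_pos: [0.4879, -0.0445, 0.1509]
eef_rot: [180.0, 0.1, 175.5]
wrist_force: [-0.4, -0.4, -1.0]
width: 0.0315
gripper_force: 60.4
```

```bash
python3 - <<'E'
from h import *
plan(487.2,-45.5,117.8,175.5)
m=bot.camera_model("wrist");p,d=bot.capture("wrist");save("w5",p[200:400,160:480]);np.savez("w5.npz",p=p,d=d)
E
```

```text
t 10.05 tool shift mm [ 0.7 -1.1 33.1] rotvec [ 0.    0.08 -0.04] F [-0.4 -0.4 -1. ] w 0.031473874713687656
```

View pics/w5.png

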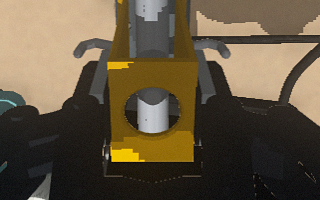

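```bash
python3 - <<'E'
from h import *
f=np.load("w5.npz");p,d=f["p"],f["d"];m=bot.camera_model("wrist");P=pts(m,d)
for v in range(280,340,4): print(v,[(int(P[v,u,0]*1000),int(P[v,u,1]*1000),int(P[v,u,2]*1000),int(p[v,u].mean())) for u in range(288,342,8)])
E
```

```text
280 [(472, -51, 159, 68), (472, -49, 159, 70), (473, -46, 158, 68), (473, -43, 158, 68), (473, -40, 159, 72), (474, -37, 158, 67), (474, -34, 158, 70)]
284 [(475, -52, 157, 73), (474, -49, 158, 69), (474, -46, 159, 66), (475, -43, 158, 70), (475, -40, 158, 69), (476, -37, 157, 70), (476, -34, 158, 70)]
288 [(476, -52, 158, 72), (476, -49, 158, 74), (477, -46, 157, 66), (482, -44, 149, 74), (484, -41, 148, 60), (477, -37, 158, 68), (477, -35, 159, 66)]
292 [(478, -52, 158, 69), (489, -51, 142, 64), (484, -47, 149, 72), (484, -44, 149, 82), (484, -41, 150, 76), (488, -37, 145, 62), (479, -35, 158, 69)]
296 [(479, -52, 159, 59), (579, -65, 12, 52), (485, -47, 150, 76), (485, -44, 151, 80), (486, -41, 149, 80), (509, -38, 116, 68), (481, -35, 157, 62)]
300 [(580, -72, 15, 51), (581, -65, 15, 53), (488, -47, 149, 65), (487, -44, 150, 83), (487, -41, 150, 72), (512, -38, 116, 71), (585, -31, 13, 45)]
304 [(584, -72, 15, 51), (585, -65, 15, 50), (510, -50, 121, 188), (489, -44, 150, 69), (510, -42, 121, 173), (514, -38, 116, 69), (587, -31, 15, 51)]
308 [(588, -73, 15, 55), (589, -66, 15, 4
[... 479 characters left out ...]
), (518, -46, 122, 194), (520, -43, 121, 173), (524, -39, 116, 72), (598, -32, 22, 25)]
324 [(493, -54, 156, 56), (592, -65, 32, 33), (522, -51, 121, 187), (522, -47, 121, 194), (521, -43, 122, 172), (527, -39, 116, 74), (494, -35, 156, 56)]
328 [(493, -54, 158, 69), (592, -65, 36, 26), (524, -51, 121, 184), (524, -47, 121, 195), (524, -43, 121, 170), (530, -39, 115, 73), (495, -35, 158, 68)]
332 [(495, -54, 159, 69), (496, -51, 158, 58), (499, -48, 154, 95), (526, -47, 121, 200), (499, -42, 155, 89), (497, -39, 157, 62), (497, -36, 158, 92)]
336 [(498, -54, 157, 67), (497, -51, 158, 74), (498, -48, 157, 82), (499, -45, 157, 62), (498, -42, 158, 79), (499, -39, 158, 76), (499, -36, 158, 92)]
```

Close-up: the dark stud top sits in the hole, centred about (485.5,-44) against a hole centre of about (486.7,-44). That leaves plenty of margin, so I'll nudge 1 mm and lower.

Call:
{"op": "send_rows", "data": {
  "plan": [
    {"x": 1,"y": 0,"z": 4,"wx": 0,"wy": 0,"wz": 0},
    {"x": 0,"y": 0,"z": 6,"wx": 0,"wy": 0,"wz": 0},
    {"x": 0,"y": 0,"z": 6,"wx": 0,"wy": 0,"wz": 0},
    {"x": 0,"y": 0,"z": 6,"wx": 0,"wy": 0,"wz": 0},
    {"x": 0,"y": 0,"z": 6,"wx": 0,"wy": 0,"wz": 0},
    {"x": 0,"y": 0,"z": 3,"wx": 0,"wy": 0,"wz": 0},
    {"x": 0,"y": 0,"z": 1.5,"wx": 0,"wy": 0,"wz": 0},
    {"x": 0,"y": 0,"z": 0,"wx": 0,"wy": 0,"wz": 0}
  ]
}}

```text
t: 10.9
eef_pos: [0.4864, -0.0443, 0.1177]
eef_rot: [180.0, -0.0, 175.5]
wrist_force: [-0.0, 0.2, -2.0]
width: 0.0312
gripper_force: 60.6
```

Call:
{"op": "send_rows", "data": {
  "plan": [
    {"x": 0,"y": 0,"z": 0.5,"wx": 0,"wy": 0,"wz": 0},
    {"x": 0,"y": 0,"z": 0,"wx": 0,"wy": 0,"wz": 0},
    {"x": 0,"y": 0,"z": 0,"wx": 0,"wy": 0,"wz": 0},
    {"x": 0,"y": 0,"z": 0,"wx": 0,"wy": 0,"wz": 0},
    {"x": 0,"y": 0,"z": 0,"wx": 0,"wy": 0,"wz": 0},
    {"x": 0,"y": 0,"z": 0,"wx": 0,"wy": 0,"wz": 0},
    {"x": 0,"y": 0,"z": 0,"wx": 0,"wy": 0,"wz": 0},
    {"x": 0,"y": 0,"z": 0,"wx": 0,"wy": 0,"wz": 0},
    {"x": 0,"y": 0,"z": 0,"wx": 0,"wy": 0,"wz": 0},
    {"x": 0,"y": 0,"z": 0,"wx": 0,"wy": 0,"wz": 0},
    {"x": 0,"y": 0,"z": -10,"wx": 0,"wy": 0,"wz": 0},
    {"x": 0,"y": 0,"z": -25,"wx": 0,"wy": 0,"wz": 0},
    {"x": 0,"y": 0,"z": -35,"wx": 0,"wy": 0,"wz": 0},
    {"x": 0,"y": 0,"z": -35,"wx": 0,"wy": 0,"wz": 0},
    {"x": 0,"y": 0,"z": -30,"wx": 0,"wy": 0,"wz": 0},
    {"x": 0,"y": 0,"z": -19,"wx": 0,"wy": 0,"wz": 0},
    {"x": 0,"y": 0,"z": 0,"wx": 0,"wy": 0,"wz": 0},
    {"x": 0,"y": 0,"z": 0,"wx": 0,"wy": 0,"wz": 0}
  ],
  "gripper": 85
}}

```text
t: 12.7
eef_pos: [0.4863, -0.0446, 0.2717]
eef_rot: [-180.0, 0.0, 175.5]
wrist_force: [-0.4, -0.3, 0.6]
width: 0.0853
gripper_force: 0.0
```

```bash
python3 - <<'E'
from h import *
plan(457.7,-419.8,271,175)
m=bot.camera_model("wrist");p,d=bot.capture("wrist");save("w6",p);np.savez("w6.npz",p=p,d=d)
P=pts(m,d)
for lo,hi in((.118,.134),(.144,.158)):
    k=(abs(P[...,0]-.487)<.03)&(abs(P[...,1]+.045)<.03)&(P[...,2]>lo)&(P[...,2]<hi);q=P[k];c=np.argwhere(k)
    r=cv2.minAreaRect((q[:,:2]*1000).astype(np.float32));print(lo,k.sum(),r,np.median(q,0).round(4),c.mean(0)[::-1])
    print(np.percentile(q,[2,98],0).round(4).tolist())
E
```

```text
t 12.7 tool shift mm [  -1.3 -376.3    0.9] rotvec [-0.03  0.04  0.45] F [-0.4 -0.3  0.6] w 0.08526152905694
0.118 1945 ((486.95013427734375, -43.760528564453125), (32.04513168334961, 60.339603424072266), 85.19625091552734) [ 0.4799 -0.0433  0.1249] [313.25141388 185.63290488]
[[0.4588, -0.0592, 0.1189], [0.5149, -0.0279, 0.1266]]
0.144 260 ((486.83123779296875, -43.7942008972168), (13.094198226928711, 13.50160026550293), 42.51241683959961) [ 0.4854 -0.0437  0.1477] [313.06923077 197.63461538]
[[0.4804, -0.0501, 0.1442], [0.4925, -0.0378, 0.1513]]
```

View pics/w6.png

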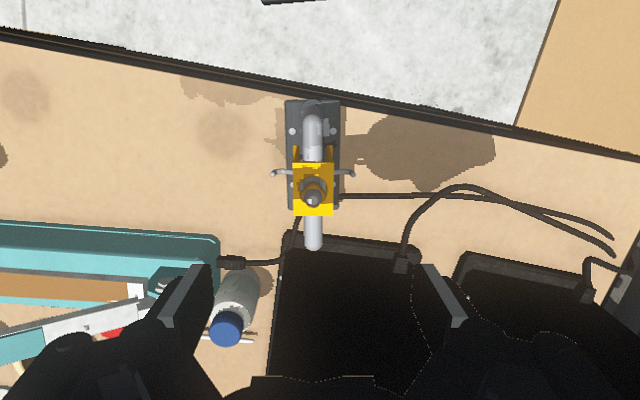

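The bracket hangs on the bar with the stud through its hole, at (313,190), and the bottle stands at (230,325). Now the cap: I'll move above it at the same camera distance used for the stud, so the camera bias cancels.

Call:
{"op": "send_rows", "data": {
  "plan": [
    {"x": 0,"y": -16,"z": 0,"wx": 0,"wy": 0,"wz": 0},
    {"x": 0,"y": -30,"z": 0,"wx": 0,"wy": 0,"wz": 0},
    {"x": 0,"y": -30,"z": 0,"wx": 0,"wy": 0,"wz": 0},
    {"x": 0,"y": -30,"z": 0,"wx": 0,"wy": 0,"wz": 0},
    {"x": 0,"y": -30,"z": 0,"wx": 0,"wy": 0,"wz": 0},
    {"x": 0,"y": -30,"z": 0,"wx": 0,"wy": 0,"wz": 0},
    {"x": 0,"y": -30,"z": 0,"wx": 0,"wy": 0,"wz": 0},
    {"x": 0,"y": -30,"z": 0,"wx": 0,"wy": 0,"wz": 0},
    {"x": 0,"y": -30,"z": 0,"wx": 0,"wy": 0,"wz": 0},
    {"x": 0,"y": -30,"z": 0,"wx": 0,"wy": 0,"wz": 0},
    {"x": 0,"y": -30,"z": 0,"wx": 0,"wy": 0,"wz": 0},
    {"x": 0,"y": -30,"z": 0,"wx": 0,"wy": 0,"wz": 0},
    {"x": 0,"y": -20,"z": 20,"wx": 0,"wy": 0,"wz": 0},
    {"x": 0,"y": -10,"z": 30,"wx": 0,"wy": 0,"wz": 0},
    {"x": 0,"y": 0,"z": 30,"wx": 0,"wy": 0,"wz": 0},
    {"x": 0,"y": 0,"z": 20,"wx": 0,"wy": 0,"wz": 0},
    {"x": 0,"y": 0,"z": 11,"wx": 0,"wy": 0,"wz": 0},
    {"x": 0,"y": 0,"z": 0,"wx": 0,"wy": 0,"wz": 0},
    {"x": 0,"y": 0,"z": 0,"wx": 0,"wy": 0,"wz": 0}
  ]
}}

```text
t: 14.65
eef_pos: [0.4572, -0.4191, 0.1606]
eef_rot: [180.0, 0.0, 175.5]
wrist_force: [0.7, -1.1, 0.3]
width: 0.0851
gripper_force: 0.0
```

```bash
python3 - <<'E'
from h import *
plan(457.7,-419.8,160,175.5);s=bot.observe();print(s["eef_pos"],s["joint_pos"].round(1))
m=bot.camera_model("wrist");p,d=bot.capture("wrist");P=pts(m,d)
h=cv2.cvtColor(p,cv2.COLOR_RGB2HSV)
o=(cv2.inRange(h,(5,150,120),(17,255,255))>0)&(P[...,2]<.07)
n,l,st,ce=cv2.connectedComponentsWithStats(o.astype(np.uint8))
for i in range(1,n):
    if st[i,4]>100: print(st[i],ce[i].round(1),(cast(m,[ce[i]],.04)*1000).round(1),np.median(P[l==i],0).round(4))
k=(abs(P[...,2]-.04)<.004)&(np.hypot(P[...,0]-.456,P[...,1]+.42)<.03)
W=cast(m,np.argwhere(k)[:,::-1],.04)[:,:2]*1000;print("top face",k.sum(),cv2.minEnclosingCircle(W.astype(np.float32)))
E
```

```text
t 14.65 tool shift mm [-0.5 -0.7  0.6] rotvec [ 0.01  0.03 -0.  ] F [ 0.7 -1.1  0.3] w 0.08506901965763577
[ 0.45721854 -0.41905672  0.1605953 ] [ 62.9  45.1 -39.2  96.3  34.9  51.4  94.9]
[ 240   55   40   42 1288] [259.   75.8] [[ 370.3 -446.4   40. ]] [ 0.3706 -0.4446  0.053 ]
[121  99  39  40 647] [143.4 116.5] [[ 389.7 -526.6   40. ]] [ 0.3888 -0.5189  0.0529]
[301 186  25  23 453] [312.8 196.9] [[ 454.9 -418.2   40. ]] [ 0.455  -0.4182  0.0397]
top face 1733 ((453.3407287597656, -417.70379638671875), 17.556367874145508)
```

Cap by the wrist camera is at (455,-418). It agrees with the top camera apart from the same bias seen at the stud. Grasping it.

Call:
{"op": "send_rows", "data": {
  "plan": [
    {"x": 1,"y": 0.5,"z": 20,"wx": 0,"wy": 0,"wz": 0},
    {"x": 0,"y": 0,"z": 30,"wx": 0,"wy": 0,"wz": 0},
    {"x": 0,"y": 0,"z": 30,"wx": 0,"wy": 0,"wz": 0},
    {"x": 0,"y": 0,"z": 25,"wx": 0,"wy": 0,"wz": 0},
    {"x": 0,"y": 0,"z": 15,"wx": 0,"wy": 0,"wz": 0},
    {"x": 0,"y": 0,"z": 8,"wx": 0,"wy": 0,"wz": 0},
    {"x": 0,"y": 0,"z": 4.5,"wx": 0,"wy": 0,"wz": 0},
    {"x": 0,"y": 0,"z": 0,"wx": 0,"wy": 0,"wz": 0},
    {"x": 0,"y": 0,"z": 0,"wx": 0,"wy": 0,"wz": 0}
  ]
}}

```text
t: 15.6
eef_pos: [0.4565, -0.4191, 0.0289]
eef_rot: [-179.9, 0.1, 175.5]
wrist_force: [-0.6, -0.4, -0.7]
width: 0.0847
gripper_force: 0.0
```

Call:
{"op": "send_rows", "data": {
  "plan": [
    {"x": 0,"y": 0,"z": 0,"wx": 0,"wy": 0,"wz": 0},
    {"x": 0,"y": 0,"z": 0,"wx": 0,"wy": 0,"wz": 0},
    {"x": 0,"y": 0,"z": 0,"wx": 0,"wy": 0,"wz": 0},
    {"x": 0,"y": 0,"z": 0,"wx": 0,"wy": 0,"wz": 0},
    {"x": 0,"y": 0,"z": 0,"wx": 0,"wy": 0,"wz": 0},
    {"x": 0,"y": 0,"z": 0,"wx": 0,"wy": 0,"wz": 0},
    {"x": 0,"y": 0,"z": 0,"wx": 0,"wy": 0,"wz": 0},
    {"x": 0,"y": 0,"z": 0,"wx": 0,"wy": 0,"wz": 0},
    {"x": 0,"y": 0,"z": 0,"wx": 0,"wy": 0,"wz": 0},
    {"x": 0,"y": 0,"z": 0,"wx": 0,"wy": 0,"wz": 0}
  ],
  "gripper": 15
}}

```text
t: 16.6
eef_pos: [0.456, -0.4189, 0.0283]
eef_rot: [-180.0, 0.0, 175.5]
wrist_force: [-0.7, 0.5, 5.7]
width: 0.0343
gripper_force: 59.8
```

```bash
cat > dot.py <<'E'
from h import *
s=bot.observe();z=s["eef_pos"][2]
m=bot.camera_model("wrist");p,d=bot.capture("wrist");P=pts(m,d)
h=cv2.cvtColor(p,cv2.COLOR_RGB2HSV)
o=(cv2.inRange(h,(5,150,90),(17,255,255))>0)&(np.hypot(P[...,0]-s["eef_pos"][0],P[...,1]-s["eef_pos"][1])<.03)
c=np.argwhere(o)[:,::-1];zt=np.median(P[o][:,2]);print(o.sum(),"top z - tcp",(zt-z)*1000,"dot-tcp",((cast(m,[c.mean(0)],zt)[0]-s["eef_pos"])*1000).round(1),s["eef_pos"])
E
python3 dot.py
```

```text
1658 top z - tcp 11.32621391553594 dot-tcp [-1.4  0.2 11.3] [ 0.45601455 -0.41887267  0.02834442]
```

Call:
{"op": "send_rows", "data": {
  "plan": [
    {"x": 0,"y": 0,"z": -10,"wx": 0,"wy": 0,"wz": 0},
    {"x": 0,"y": 0,"z": -30,"wx": 0,"wy": 0,"wz": 0},
    {"x": 0,"y": 0,"z": -40,"wx": 0,"wy": 0,"wz": 0},
    {"x": 0,"y": 0,"z": -40,"wx": 0,"wy": 0,"wz": 0},
    {"x": 0,"y": 0,"z": -40,"wx": 0,"wy": 0,"wz": 0},
    {"x": 0,"y": 25,"z": -32,"wx": 0,"wy": 0,"wz": 0},
    {"x": 0,"y": 30,"z": 0,"wx": 0,"wy": 0,"wz": 0},
    {"x": 0,"y": 30,"z": 0,"wx": 0,"wy": 0,"wz": 0},
    {"x": 0,"y": 30,"z": 0,"wx": 0,"wy": 0,"wz": 0},
    {"x": -2,"y": 30,"z": 0,"wx": 0,"wy": 0,"wz": 0},
    {"x": 0,"y": 30,"z": 0,"wx": 0,"wy": 0,"wz": 0},
    {"x": 0,"y": 30,"z": 0,"wx": 0,"wy": 0,"wz": 0},
    {"x": 0,"y": 30,"z": 0,"wx": 0,"wy": 0,"wz": 0},
    {"x": 0,"y": 30,"z": 0,"wx": 0,"wy": 0,"wz": 0},
    {"x": 0,"y": 30,"z": 0,"wx": 0,"wy": 0,"wz": 0},
    {"x": 0,"y": 30,"z": 0,"wx": 0,"wy": 0,"wz": 0},
    {"x": 0,"y": 30,"z": 0,"wx": 0,"wy": 0,"wz": 0},
    {"x": 0,"y": 20,"z": 0,"wx": 0,"wy": 0,"wz": 0},
    {"x": 0,"y": 0,"z": 0,"wx": 0,"wy": 0,"wz": 0},
    {"x": 0,"y": 0,"z": 0,"wx": 0,"wy": 0,"wz": 0}
  ]
}}

```text
t: 18.65
eef_pos: [0.4872, -0.0452, 0.22]
eef_rot: [-180.0, -0.0, 175.5]
wrist_force: [-0.2, -0.2, 0.1]
width: 0.0341
gripper_force: 59.7
```

```bash
python3 dot.py; python3 -c "
from h import *
plan(487.6,-44.5,184,175.5)"
```

```text
1656 top z - tcp 11.398065342787062 dot-tcp [-1.9  0.1 11.4] [ 0.48724502 -0.04518306  0.21997503]
t 18.7 tool shift mm [-0.3  1.6 35.8] rotvec [-0.06 -0.02 -0.07] F [-0.5 -0.9 -0.3] w 0.034495342844071006
```

Call:
{"op": "send_rows", "data": {
  "plan": [
    {"x": -0.4,"y": 0.8,"z": 10,"wx": 0,"wy": 0,"wz": 0},
    {"x": 0,"y": 0,"z": 15,"wx": 0,"wy": 0,"wz": 0},
    {"x": 0,"y": 0,"z": 8,"wx": 0,"wy": 0,"wz": 0},
    {"x": 0,"y": 0,"z": 5,"wx": 0,"wy": 0,"wz": 0},
    {"x": 0,"y": 0,"z": 4,"wx": 0,"wy": 0,"wz": 0},
    {"x": 0,"y": 0,"z": 3,"wx": 0,"wy": 0,"wz": 0},
    {"x": 0,"y": 0,"z": 2,"wx": 0,"wy": 0,"wz": 0},
    {"x": 0,"y": 0,"z": 0,"wx": 0,"wy": 0,"wz": 0},
    {"x": 0,"y": 0,"z": 0,"wx": 0,"wy": 0,"wz": 0}
  ]
}}

```text
t: 19.6
eef_pos: [0.488, -0.0442, 0.173]
eef_rot: [-180.0, 0.0, 175.5]
wrist_force: [-0.5, -0.3, 0.5]
width: 0.0346
gripper_force: 59.7
```

No contact force with the stud top 6 mm inside the mouth. Pushing on through the click.

Call:
{"op": "send_rows", "data": {
  "plan": [
    {"x": 0,"y": 0,"z": 2,"wx": 0,"wy": 0,"wz": 0},
    {"x": 0,"y": 0,"z": 2,"wx": 0,"wy": 0,"wz": 0},
    {"x": 0,"y": 0,"z": 1,"wx": 0,"wy": 0,"wz": 0},
    {"x": 0,"y": 0,"z": 1,"wx": 0,"wy": 0,"wz": 0},
    {"x": 0,"y": 0,"z": 1,"wx": 0,"wy": 0,"wz": 0},
    {"x": 0,"y": 0,"z": 0,"wx": 0,"wy": 0,"wz": 0}
  ]
}}

```text
t: 20.2
eef_pos: [0.4886, -0.0442, 0.1667]
eef_rot: [-180.0, 0.1, 175.5]
wrist_force: [-2.2, -1.0, 7.4]
width: 0.0345
gripper_force: 60.6
```

Call:
{"op": "send_rows", "data": {
  "plan": [
    {"x": 0,"y": 0,"z": 1,"wx": 0,"wy": 0,"wz": 0},
    {"x": 0,"y": 0,"z": 1,"wx": 0,"wy": 0,"wz": 0},
    {"x": 0,"y": 0,"z": 1,"wx": 0,"wy": 0,"wz": 0},
    {"x": 0,"y": 0,"z": 0,"wx": 0,"wy": 0,"wz": 0}
  ]
}}

```text
t: 20.6
eef_pos: [0.4882, -0.0443, 0.1629]
eef_rot: [180.0, 0.1, 175.5]
wrist_force: [0.0, 0.8, -0.3]
width: 0.0342
gripper_force: 59.8
```

Call:
{"op": "send_rows", "data": {
  "plan": [
    {"x": 0,"y": 0,"z": 1,"wx": 0,"wy": 0,"wz": 0},
    {"x": 0,"y": 0,"z": 1,"wx": 0,"wy": 0,"wz": 0},
    {"x": 0,"y": 0,"z": 1,"wx": 0,"wy": 0,"wz": 0},
    {"x": 0,"y": 0,"z": 0,"wx": 0,"wy": 0,"wz": 0}
  ]
}}

```text
t: 21.0
eef_pos: [0.4877, -0.0444, 0.1593]
eef_rot: [180.0, -0.0, 175.5]
wrist_force: [0.9, -0.6, -4.0]
width: 0.0342
gripper_force: 59.9
```

It clicked: the force rose to 7 N, then dropped. Seating it and pressing.

Call:
{"op": "send_rows", "data": {
  "plan": [
    {"x": 0,"y": 0,"z": 1,"wx": 0,"wy": 0,"wz": 0},
    {"x": 0,"y": 0,"z": 1,"wx": 0,"wy": 0,"wz": 0},
    {"x": 0,"y": 0,"z": 1,"wx": 0,"wy": 0,"wz": 0},
    {"x": 0,"y": 0,"z": 0,"wx": 0,"wy": 0,"wz": 0},
    {"x": 0,"y": 0,"z": 0,"wx": 0,"wy": 0,"wz": 0}
  ]
}}

```text
t: 21.5
eef_pos: [0.4876, -0.0441, 0.1572]
eef_rot: [-180.0, -0.0, 175.5]
wrist_force: [-2.8, -0.4, 5.5]
width: 0.0338
gripper_force: 60.9
```

Call:
{"op": "send_rows", "data": {
  "plan": [
    {"x": 0,"y": 0,"z": 1,"wx": 0,"wy": 0,"wz": 0},
    {"x": 0,"y": 0,"z": 1,"wx": 0,"wy": 0,"wz": 0},
    {"x": 0,"y": 0,"z": 0,"wx": 0,"wy": 0,"wz": 0},
    {"x": 0,"y": 0,"z": 0,"wx": 0,"wy": 0,"wz": 0},
    {"x": 0,"y": 0,"z": 0,"wx": 0,"wy": 0,"wz": 0}
  ]
}}

```text
t: 22.0
eef_pos: [0.4877, -0.0441, 0.1569]
eef_rot: [-179.9, 0.1, 175.5]
wrist_force: [-7.3, -0.9, 23.5]
width: 0.0341
gripper_force: 62.7
```

Call:
{"op": "send_rows", "data": {
  "plan": [
    {"x": 0,"y": 0,"z": 0,"wx": 0,"wy": 0,"wz": 0},
    {"x": 0,"y": 0,"z": 0,"wx": 0,"wy": 0,"wz": 0},
    {"x": 0,"y": 0,"z": 0,"wx": 0,"wy": 0,"wz": 0},
    {"x": 0,"y": 0,"z": 0,"wx": 0,"wy": 0,"wz": 0},
    {"x": 0,"y": 0,"z": 0,"wx": 0,"wy": 0,"wz": 0}
  ]
}}

```text
t: 22.5
eef_pos: [0.4877, -0.0441, 0.1568]
eef_rot: [-179.9, 0.0, 175.5]
wrist_force: [-6.9, -0.6, 22.8]
width: 0.0341
gripper_force: 62.7
```

```bash
python3 dot.py; python3 -c "
from h import *
plan(487.6,-44.5,157,175.5)"
```

```text
1649 top z - tcp 11.500087027148886 dot-tcp [-1.5  0.2 11.5] [ 0.48769661 -0.04412253  0.15682961]
t 22.55 tool shift mm [ 0.1 -0.4 -0.2] rotvec [-0.12  0.05 -0.02] F [-6.   0.3 23.7] w 0.034299620336828165
```

The cap's top face is at 168.3 mm against 169 mm for home, so it is seated. It hasn't slipped in the grip, and the press is steady at 23 N.

```bash
python3 -c "
from cell import bot
print(bot.sign_off())"
```

```text
the job is handed in; nothing more can be done
None
```

The bracket hangs on the bar with the stud through its hole, and the cap is clicked home and still held pressed down at about 23 N; I handed the job in at about 22.6 s, and sign-off returned no verdict.

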